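# Pass the small medicine bottle through the pharmacy hatch

### The job

Stand the smallest of the three amber bottles from the blue tray upright on the floor of the hatch chamber, setting it down rather than dropping it, through the open outer door on top. Then slide the outer door fully shut, and only after that slide the inner door on the far side fully open, so that a colleague can take the bottle out there. The two doors must never be open at the same time.

Things in the scene. Friction and masses are not known exactly. Their poses are not given: they have to be found in the camera images.
- vial_mid (a point): Centre (half-way up) of the bottle to pass: short amber glass bottle, white cap, 40 mm diameter, 64 mm tall, 80 g, z up; stands in a blue tray (320 x 130, floor 4, rim 14 mm high). In a row with it along the tray's length, which lies along world x within 10 degrees, stand in any order, centres 100 mm apart, a slim one (38 mm diameter, 95 tall) and a wide one (58, 86 tall).
- hatch: Fixed white hatch box. Origin: on the work surface under the chamber's centre; x points to the far, inner side, y left, the way both doors open, z up. Chamber x -70 to 79 mm, y -65 to 65, floor 10 mm high, open top 84 mm high under the outer door. Left of it (y to 223) a housing, 82 high. Front top rail 90 high. Clear screen on the right (x 60, y -360 to -200, 200 high). Far tray to x 280.
- outer_door (a joint): Outer door: flat window panel 148 x 146 mm sliding level on top of the hatch, upper face 90 mm above the work surface. 0 = shut over the chamber, grows in m as it slides along hatch +y, 0.14 = fully open (stop). Starts at 0.115 to 0.14. About 1.5 N of friction; stays where left.
- inner_door (a joint): Inner door: upright window panel 146 mm wide on the far face of the hatch (hatch x 83 mm, 10 to 88 mm high), sliding sideways. 0 = shut (as it starts), grows in m as it slides along hatch +y, 0.13 = fully open (stop). About 1.5 N of friction; stays where left.
- outer_handle (a point): Centre of the outer door's handle, moving with it: black upright fin 14 mm thick along hatch y, 36 mm long along hatch x, 40 mm tall (90 to 130 mm above the work surface). At hatch x -20, y 45 mm when shut. Axes as the hatch's. A pinch from above closes along hatch y.
- inner_handle (a point): Centre of the inner door's handle, moving with it: black upright fin 14 mm thick along hatch y, 36 mm long along hatch x, 40 mm tall (90 to 130 mm above the work surface), on a ledge at the door's top. At hatch x 102, y 0 mm when shut. Axes as the hatch's. A pinch from above closes along hatch y.
Mind the look-alikes: they are no part of the job. Leave any green or turquoise look-alike of the part that bears vial_mid alone.

How it is judged (in metres and radians):
On the way, in this order (a step that is already met when the one before it is completed fails the run):
1. the smallest amber bottle stands released on the chamber floor, with the inner door shut (x of vial_mid in the frame of hatch between -0.06 and 0.06 m and y of vial_mid in the frame of hatch between -0.055 and 0.055 m and z of vial_mid in the frame of hatch between 0.03 and 0.052 m and angle between vial_mid's own z axis and vertical below 0.2 rad and contact force between the fingers and vial below 0.05 N and value of joint outer_door above 0.03 m and value of joint inner_door below 0.015 m), for 0.2 s.
2. the outer door is shut over the bottle while the inner door is still shut (x of vial_mid in the frame of hatch between -0.06 and 0.06 m and y of vial_mid in the frame of hatch between -0.055 and 0.055 m and z of vial_mid in the frame of hatch between 0.03 and 0.052 m and angle between vial_mid's own z axis and vertical below 0.2 rad and value of joint outer_door below 0.01 m and value of joint inner_door below 0.015 m), for 0.2 s.
3. the inner door is slid open with the outer door shut (x of vial_mid in the frame of hatch between -0.06 and 0.06 m and y of vial_mid in the frame of hatch between -0.055 and 0.055 m and z of vial_mid in the frame of hatch between 0.03 and 0.052 m and angle between vial_mid's own z axis and vertical below 0.2 rad and value of joint outer_door below 0.01 m and value of joint inner_door above 0.115 m), for 0.2 s.
At the end, for the whole second after the job is handed in: The smallest amber bottle stands upright (within 0.2 rad) and released on the chamber floor, anywhere within the chamber; the outer door is shut (within 10 mm), the inner door open (at least 115 of its 130 mm) and at rest (all of step 3 and contact force between the fingers and vial below 0.05 N and velocity of joint inner_door below 0.01 m/s); the robot touches nothing.
It fails at once if both doors open (more than 15 mm each) at the same time (value of joint each of outer_door, inner_door above 0.015 m).
It fails at once if the bottle let go over the chamber more than 20 mm above its floor (x of vial_mid in the frame of hatch between -0.06 and 0.06 m and y of vial_mid in the frame of hatch between -0.055 and 0.055 m and z of vial_mid in the frame of hatch above 0.062 m and contact force between the fingers and vial below 0.05 N).
It also fails if it takes over 67 s, if anything falls off the work surface, if the arm or the gripper's body presses on something with over 40 N, if the wrist force passes 120 N, or if a joint passes its speed limit or range.

### The arm

A 6-joint arm with a two-finger parallel gripper is mounted at the origin on the work surface. World frame = base frame: x ahead of the robot, y to its left, z up, the work surface at z = 0. Lengths are in mm, angles in rad, forces in N, time in s.
With the tool pointing down it reaches from about 275 to 750 mm from the base axis. Payload 10.2 kg.
Tool frame: the origin (TCP) lies midway between the tips of the shut fingers; the grasp point (between the pads) lies 19 mm behind it (ctrl.grasp_offset is the distance from the TCP to the grasp point, in mm); z points along the fingers, y is the line along which they close (so a half turn about z gives the same grasp; the last joint's range is limited). The gripper opens to 85 mm and grips with 20 to 120 N. Pads are 22 mm wide; open, the fingers measure 114 mm over their backs; the gripper's body (76 mm by 85 mm) begins 54 mm behind the grasp point. The pads swing forward as they close: fully open they stand 13 mm farther back than shut.
Start: joints at [-1.382, 0.313, 1.498, -0, 1.331, -0.223], TCP at [210.124, -481.122, 205.194] pointing down, gripper open.
Joint ranges: [-2.94, 2.94], [-0.97, 2.17], [0.19, 2.56], [-1.23, 4.37], [0.02, 3.11], [-2.88, 2.88]. Speed limits (rad/s): [2.39, 2.39, 3.01, 3.14, 3.14, 3.14].

### API

Orientations are given as a unit quaternion [w, x, y, z].
In Python, from rig import ctrl, viewer, models gives the robot as it stands. The module is installed in compiled form; this text tells all that it offers.
- The arm moves only by the shell command python3 -m pendant 'ROWS' [OPENING] [FORCE]. ROWS is text: rows parted by semicolons, each of 4 numbers parted by spaces: the shift along the tool's x, y, z in m, then the turn about the tool's z in rad. In form: x y z yaw; .... A call has 1 to 10 rows; each row shifts and turns the commanded pose from where the row before left it, along the tool's axes as they then stand; what a row does not reach is not made up. A row lasts 1/8 s, in which the tool goes at most 62.5 mm and 10.7 degrees, less where a joint would pass 70% of its speed; a pose out of reach is approached as far as the arm can. A call is refused whole if a number of a shift passes 0.0625 or a number of a turn 0.188, either way. A call with a gripper value outside its range is refused whole. OPENING is the opening, from 0 (shut) to 1 (fully open), set as the call begins (- or left out, the last holds). The fingers move at their own pace and stop on an object; FORCE is the grip in N (left out, the last holds). Time passes only in rows, so rows that do not move let the fingers close. It gives the time, the measured TCP pose, the force, the opening and the grip force at its end, in the units of the state.
- ctrl.sense(): the state, without advancing time (a new reading comes with each control period).
- viewer.capture(name): name is "side" or "top" or "wrist"; returns a dict with "color" (400x640x3 uint8, red, green, blue), "vertical_fov" (degrees; the focal length in pixels is half the picture's height over the tangent of half this angle, whatever the lens; pixels are square), "cx", "cy" (the principal point, pixels), "pose" (4x4, takes a point from camera to world coordinates). Camera axes: x right, y down, z forward; pixel columns grow to the right and rows downward; lengths in mm; the calibration is good to about 2 mm. The wrist camera is an equidistant fisheye: a pixel r from the principal point sees the ray r / f radians off the axis. A picture is of the moment at which its call begins. There is no depth.
- ctrl.finish_job(): hands the job in; it is judged then, once.
Trained networks look in the newest picture that a camera, given by its name, has taken for a name from the list of things; names that differ only in an ending like _2 or _b are one class to them, and where a whole thing is asked for, a point or a joint stands for the part that bears it (a point fixed in the world has none). Each returns a list of dicts, best first, with "p" (0 to 1); they miss things now and then, are a little off and sometimes report something else, mostly with a low value. They report only what shows in the picture. A call takes as long as a camera call. They do not tell look-alikes from the thing itself.
- models.boxes_of(camera, query): "at" ([x, y, z] in mm, in world coordinates, good to about 4 mm: the middle of the surface that is visible of it).
The state is a dict: "time_s": time; "joints": joint angles; "dq": joint speeds; "tau": joint torques, N m; "eef_pos": TCP position; "ee_rot": TCP orientation; "force": force on the tool from outside, world axes, zero at the start; "wrist_torque": the same for the moment, N m; "grip_width": opening from 0.0 (shut) to 1.0 (fully open); "grip_force": force on a finger pad.
Only numpy, scipy, OpenCV 4.12 (cv2) and the standard library are available. Lean on these libraries where they do the work, as an engineer would, in place of code of your own. Each camera call takes 0.05 s, during which the arm holds its last target. There are 200 camera calls.

## Working session

There is one attempt and no reset: what is moved stays moved. The work goes in short steps, Python scripts to look and compute and a shell command to move; the robot and the scene stay as the last step left them, time stands still between calls to the robot, and variables do not carry over. Pictures are saved under pics/ and viewed, at most 10 in all, crops included, and the job is handed in when it is done.

```bash
mkdir -p pics; python3 - <<'E'
from rig import ctrl,viewer,models
import cv2
s=ctrl.sense();print(s['time_s'],s['eef_pos'],s['ee_rot'],s['grip_width'],ctrl.grasp_offset)
for c in ['top','side']:
    d=viewer.capture(c);cv2.imwrite(f'pics/{c}0.png',d['color'][:,:,::-1])
    print(c,d['pose'].round(3).tolist(),d['vertical_fov'],d['cx'],d['cy'])
    for q in ['vial_mid','hatch','outer_door','inner_door','outer_handle','inner_handle']:
        print(q,[( [round(float(v)) for v in r['at']],round(float(r['p']),2)) for r in models.boxes_of(c,q)])
E
```

```text
0.0 [ 210.0680077  -480.83423834  204.6389329 ] [-6.30614157e-04  9.78879736e-01  2.04435965e-01  1.63436844e-05] 0.9967383658795734 18.700000000000003
top [[0.025, -0.997, 0.071, 415.899], [-0.999, -0.026, -0.019, 140.169], [0.021, -0.071, -0.997, 1212.313], [0.0, 0.0, 0.0, 1.0]] 48.82253167949253 322.6742127451249 199.16678407764064
vial_mid [([444, 441, 65], 0.77), ([492, 298, 73], 0.58), ([452, 163, 64], 0.44), ([598, -138, 92], 0.16)]
hatch [([557, -123, 67], 0.95), ([496, 295, 66], 0.26), ([519, -3, 84], 0.22)]
outer_door [([556, -122, 71], 0.35)]
inner_door [([597, -136, 86], 0.75)]
outer_handle []
inner_handle [([597, -137, 91], 0.79)]
side [[-0.9, -0.289, 0.325, 113.679], [-0.435, 0.567, -0.699, 948.065], [0.018, -0.771, -0.637, 836.538], [0.0, 0.0, 0.0, 1.0]] 49.29505345472121 312.9788708208274 193.4701091125346
vial_mid [([442, 458, 47], 0.98), ([448, 178, 45], 0.65), ([517, 447, 49], 0.55)]
hatch [([548, -85, 70], 0.82)]
outer_door [([514, 11, 92], 0.87)]
inner_door [([597, -139, 92], 0.92)]
outer_handle [([520, 11, 92], 0.73)]
inner_handle [([596, -138, 90], 0.83)]
```

View pics/top0.png

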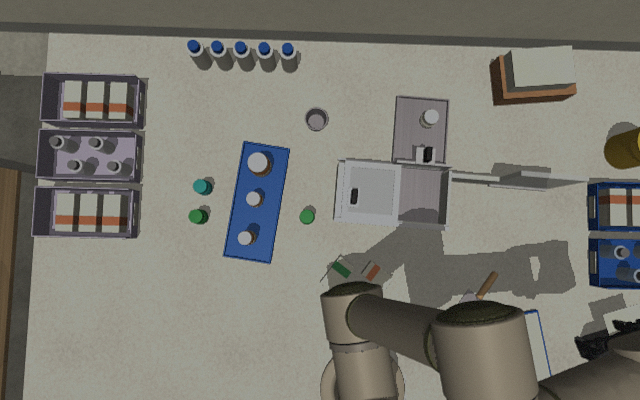

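View pics/side0.png

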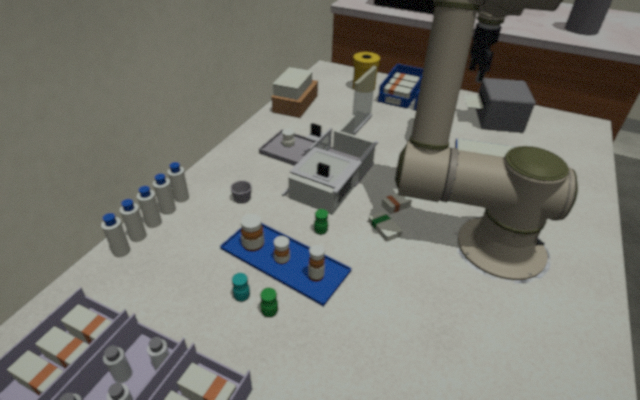

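Candidates for the bottle: three amber bottles in the tray, top px (259,162) wide, (254,199) and (246,238). The side view shows the matching ones at (250,235) wide, (282,250) short and (316,262) tall. The green and turquoise look-alikes at top px (198,216), (202,186) and (307,216) are to be left alone. I choose the middle one and check it in a close crop.

```bash
cat > h.py <<'E'
import numpy as np
from rig import ctrl,viewer,models
def ray(d,u,v):
    f=200/np.tan(np.radians(d['vertical_fov']/2));x=np.array([u-d['cx'],v-d['cy']])/f
    if d.get('fish'):
        r=np.hypot(*x);c=np.array([*(x/max(r,1e-9)*np.sin(r)),np.cos(r)])
    else: c=np.array([*x,1.])
    return d['pose'][:3,3],d['pose'][:3,:3]@c
def plane(d,u,v,z):
    o,r=ray(d,u,v);return o+r*(z-o[2])/r[2]
E
python3 - <<'E'
import cv2,numpy as np
t=cv2.imread('pics/top0.png');s=cv2.imread('pics/side0.png')
def c(i,x,y,w,h,k):return cv2.resize(i[y:y+h,x:x+w],None,fx=k,fy=k,interpolation=cv2.INTER_CUBIC)
a=c(t,330,90,130,144,4);b=c(s,235,210,100,72,2.7)
m=np.zeros((576,800,3),np.uint8);m[:,:520]=a;m[:b.shape[0],525:525+b.shape[1]]=b
e=c(t,225,140,70,90,4);m[200:560,520:800]=e
cv2.imwrite('pics/m.png',m)
E
```

```text
(no output)
```

View pics/m.png

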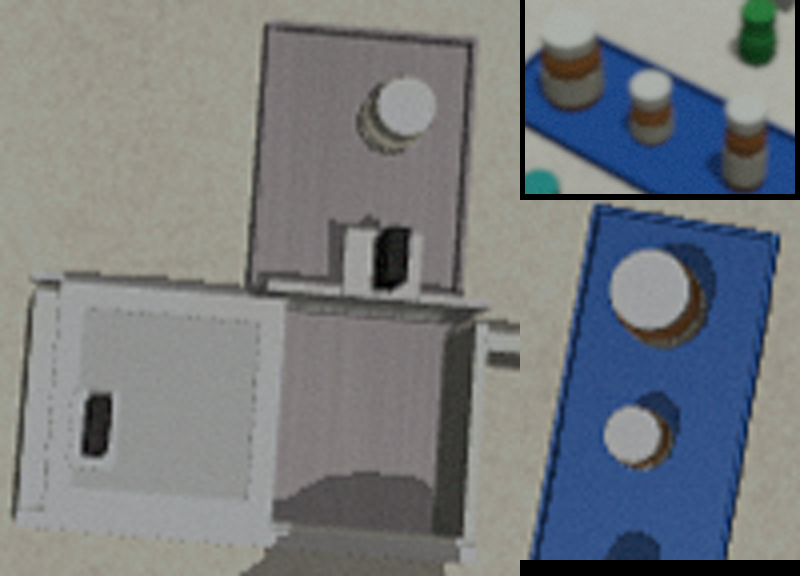

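The crop shows that the middle bottle, cap at about (253,199) in the top picture, is the short one. The outer door is on the left side, with its black fin at about (354,196), and the inner fin is at about (427,154).

```bash
python3 - <<'E'
from h import *
t=viewer.capture('top');s=viewer.capture('side')
p=lambda n,u,v,z,d=t:print(n,plane(d,u,v,z).round(1))
def tri(a,b):
    (o1,r1),(o2,r2)=ray(t,*a),ray(s,*b)
    k=np.linalg.lstsq(np.c_[r1,-r2],o2-o1,rcond=None)[0];return ((o1+k[0]*r1+o2+k[1]*r2)/2).round(1),np.linalg.norm(o1+k[0]*r1-o2-k[1]*r2).round(1)
c=lambda x,y:(x/4+330,y/4+90)
p('cap',253,199,68);p('cap side',235+(651-525)/2.7,210+82/2.7,68,s)
print('tri',tri((253,199),(235+(651-525)/2.7,210+82/2.7)))
p('outer h',*c(97,425),112);p('inner h',*c(392,258),112)
p('outer h side',323.5,169.5,112,s);p('inner h side',316,130,112,s)
f1=plane(t,*c(15,518),90);f2=plane(t,*c(465,555),90);b1=plane(t,*c(35,280),90);b2=plane(t,*c(490,310),90)
r1=plane(t,*c(478,325),90);r2=plane(t,*c(465,555),90)
for a,b in((f1,f2),(b1,b2)):
    e=(a-b);print('yaw',np.arctan2(-e[0],e[1]),a.round(),b.round())
e=r1-r2;print('yaw r',np.arctan2(e[1],e[0]))
e=plane(t,*c(265,25),20)-plane(t,*c(250,285),20);print('yaw tray',np.arctan2(e[1],e[0]))
E
```

```text
cap [493.6 299.1  68. ]
cap side [495.6 300.8  68. ]
tri (array([494.8, 299.8,  67.2]), np.float64(2.5))
outer h [504.2  40.1 112. ]
inner h [ 615.2 -145.   112. ]
outer h side [502.8  43.8 112. ]
inner h side [ 612.1 -136.9  112. ]
yaw -0.05670938762950709 [445.  89.  90.] [ 429. -199.   90.]
yaw -0.03832368206490454 [598.  80.  90.] [ 587. -215.   90.]
yaw r -0.052172913094312906
yaw tray -0.04386463339576846
```

```bash
python3 -m pendant '0 0 0 0.154;0 0 0 0.154;0 0 0 0.154;0.0175 -0.0567 0 0;0.0175 -0.0567 0 0;0.0175 -0.0567 0 0;0.0175 -0.0567 0 0;0.0175 -0.0567 0 0;0.0175 -0.0567 0 0;0.0175 -0.0567 0 0' 1 40 && python3 -m pendant '0.0175 -0.0567 0 0;0.0175 -0.0567 0 0;0.0175 -0.0567 0 0;0.0175 -0.0567 0 0;0.0175 -0.0567 0 0;0.0175 -0.0567 0 0;0.0175 -0.0567 0 0;0 0 0 0;0 0 0 0;0 0 0 0'
cat >> h.py <<'E'
from scipy.spatial.transform import Rotation as Ro
PHI=-0.05
def st():
    s=ctrl.sense();w,x,y,z=s['ee_rot'];M=Ro.from_quat([x,y,z,w]).as_matrix()
    print(s['time_s'],np.round(s['eef_pos'],1),'ang',np.arctan2(M[1,0],M[0,0]).round(3),'tilt',M[2,2].round(4),'F',np.round(s['force'],1),'grip',round(s['grip_width'],3),s['grip_force'],'j6',s['joints'][5]);return s,M
def go(target,M,p):  # tool-frame shift m
    return (M.T@(np.array(target)-p)/1000).round(4)
E
python3 - <<'E'
from h import *;import cv2
s,M=st();d=viewer.capture('wrist');cv2.imwrite('pics/w1.png',d['color'][:,:,::-1])
print(d['pose'].round(2).tolist(),d['vertical_fov'])
for q in ['vial_mid','outer_handle']:print(q,[(np.round(r['at']),round(r['p'],2)) for r in models.boxes_of('wrist',q)])
E
```

```text
time_s: 2.05
eef_pos: [352.8, -89.1, 205.5]
ee_rot: [0.0, 1.0, -0.025, 0.001]
force: [1.7, -0.7, -0.1]
grip_width: 0.998
grip_force: 0.0
time_s: 3.3
eef_pos: [494.6, 298.4, 205.6]
ee_rot: [-0.0, 1.0, -0.026, 0.0]
force: [0.4, -0.2, 0.7]
grip_width: 0.998
grip_force: 0.0
3.3 [494.6 298.4 205.6] ang -0.051 tilt -1.0 F [ 0.4 -0.2  0.7] grip 0.998 0.0 j6 1.9624236726078095
[[-0.05, -0.95, -0.3, 571.66], [-1.0, 0.05, 0.02, 294.79], [-0.0, 0.3, -0.95, 374.02], [0.0, 0.0, 0.0, 1.0]] 65.70646984690485
vial_mid [(array([458., 442.,  57.]), 0.92), (array([501., 304.,  67.]), 0.85), (array([459., 167.,  66.]), 0.85), (array([528., 430.,  62.]), 0.84)]
outer_handle [(array([526.,  18.,  92.]), 0.79)]
```

View pics/w1.png

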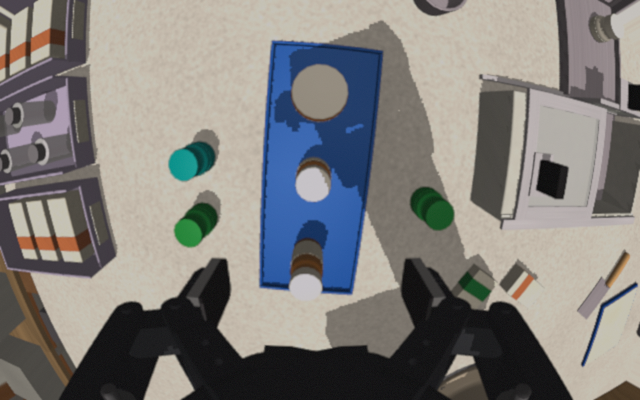

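The wrist view shows the short bottle's cap at (313,184), with the slim one below at (305,287), the wide one above at (320,92), and the hatch on the right with the outer fin at (551,178).

```bash
python3 - <<'E'
from h import *
s,M=st();d=viewer.capture('wrist');d['fish']=1
c=plane(d,313,184,68);print(c.round(1),plane(d,551,162,130).round(1))
print(go([c[0],c[1],20],M,np.array(s['eef_pos'])))
E
```

```text
3.45 [494.7 298.7 205.7] ang -0.051 tilt -1.0 F [-0.7  0.2 -0.7] grip 1.0 0.0 j6 1.9625676191973314
[498.6 301.5  68. ] [528.   64.6 130. ]
[ 0.0036 -0.0031  0.1857]
```

```bash
python3 -m pendant '0.002 -0.002 0.03 0;0 0 0.04 0;0 0 0.04 0;0 0 0.035 0;0 0 0.025 0;0 0 0.016 0;0 0 0 0;0 0 0 0' 1 && python3 -m pendant '0 0 0 0;0 0 0 0;0 0 0 0;0 0 0 0;0 0 0 0;0 0 0 0;0 0 0 0;0 0 0 0' 0.2 40
```

```text
time_s: 4.5
eef_pos: [497.4, 301.5, 20.3]
ee_rot: [-0.0, 1.0, -0.025, 0.001]
force: [-0.1, -0.4, 0.6]
grip_width: 0.998
grip_force: 0.0
time_s: 5.5
eef_pos: [497.0, 301.4, 19.7]
ee_rot: [-0.0, 1.0, -0.025, 0.0]
force: [-0.7, -1.6, 5.8]
grip_width: 0.414
grip_force: 40.0
```

```bash
python3 -m pendant '0 0 -0.01 0;0 0 -0.02 0;0 0 -0.04 0;0 0 -0.04 0;0 0 -0.04 0;0 0 -0.03 0' && python3 -m pendant '0.0043 0.049 0 0;0.0043 0.049 0 0;0.0043 0.049 0 0;0.0043 0.049 0 0;0.0043 0.049 0 0;0.0043 0.049 0 0;0.0043 0.049 0 0;0.0043 0.049 0 0;0.0043 0.048 0 0;0 0 0 0'
python3 - <<'E'
from h import *;import cv2
s,M=st();d=viewer.capture('wrist');cv2.imwrite('pics/w2.png',d['color'][:,:,::-1])
t=viewer.capture('top')
for c in('wrist','top'):
  for q in ['outer_handle','inner_handle','hatch','vial_mid']:print(c,q,[(np.round(r['at']),round(r['p'],2)) for r in models.boxes_of(c,q)][:3])
E
```

```text
time_s: 6.25
eef_pos: [496.7, 301.3, 201.3]
ee_rot: [-0.0, 1.0, -0.025, 0.001]
force: [-0.1, 0.5, -0.9]
grip_width: 0.414
grip_force: 40.0
time_s: 7.5
eef_pos: [513.0, -142.7, 199.1]
ee_rot: [0.0, 1.0, -0.027, -0.0]
force: [1.8, 0.9, -0.7]
grip_width: 0.414
grip_force: 40.2
7.5 [ 513.  -142.7  199.1] ang -0.054 tilt -1.0 F [ 1.8  0.9 -0.7] grip 0.414 40.19783914089203 j6 1.1334967677382894
wrist outer_handle [(array([528., -14.,  91.]), 0.75)]
wrist inner_handle [(array([ 607., -145.,   92.]), 0.6)]
wrist hatch [(array([ 556., -102.,   80.]), 0.74)]
wrist vial_mid [(array([454., 434.,  29.]), 0.98), (array([ 519., -140.,  246.]), 0.83), (array([524., 422.,  18.]), 0.52)]
top outer_handle [(array([516.,  -2.,  84.]), 0.63), (array([ 602., -137.,   90.]), 0.37)]
top inner_handle [(array([ 601., -135.,   90.]), 0.68)]
top hatch [(array([563., -96.,  82.]), 0.96), (array([ 599., -133.,   87.]), 0.28)]
top vial_mid [(array([444., 444.,  67.]), 0.81), (array([520., 431.,  62.]), 0.5), (array([451., 160.,  64.]), 0.45)]
```

View pics/w2.png

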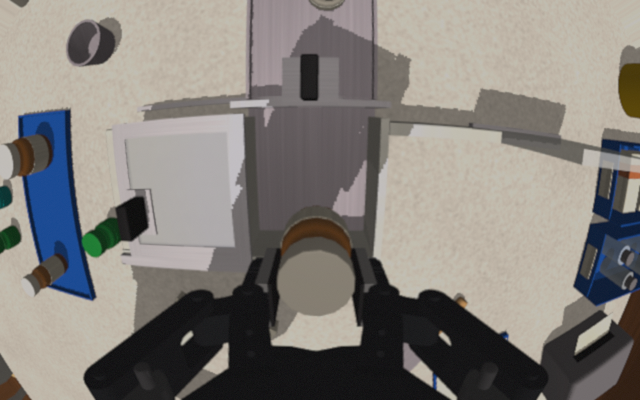

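The wrist view shows the bottle upright in the fingers. The chamber opening runs from column about 248 (door edge) to 372 (right wall), and the inner fin is at (310,77).

```bash
python3 - <<'E'
from h import *
d=viewer.capture('wrist');d['fish']=1
for n,u,v,z in [('inner fin top',310,58,130),('inner fin ctr',310,77,110),('door edge far',244,114,90),('door edge near',250,270,90),('rwall far',370,120,84),('rwall near',365,245,84),('farline L',150,108,88),('farline R',385,103,88),('outer fin ',128,218,112),('front left',123,262,90)]:
    p=plane(d,u,v,z);c,s=np.cos(PHI),np.sin(PHI);q=p[:2]-[513,-135];print(n,p.round(1),'hatch',[round(c*q[0]+s*q[1],1),round(-s*q[0]+c*q[1],1)])
E
```

```text
inner fin top [ 631.7 -140.9  130. ] hatch [np.float64(118.9), np.float64(0.0)]
inner fin ctr [ 619.1 -139.9  110. ] hatch [np.float64(106.2), np.float64(0.4)]
door edge far [592.4 -78.7  90. ] hatch [np.float64(76.5), np.float64(60.2)]
door edge near [436.3 -67.2  90. ] hatch [np.float64(-80.0), np.float64(63.9)]
rwall far [ 580.6 -192.3   84. ] hatch [np.float64(70.3), np.float64(-53.9)]
rwall near [ 456.8 -186.6   84. ] hatch [np.float64(-53.6), np.float64(-54.4)]
farline L [610.4  18.3  88. ] hatch [np.float64(89.6), np.float64(158.0)]
farline R [ 596.1 -206.    88. ] hatch [np.float64(86.6), np.float64(-66.7)]
outer fin  [506.1  49.9 112. ] hatch [np.float64(-16.1), np.float64(184.3)]
front left [444.6  91.2  90. ] hatch [np.float64(-79.6), np.float64(222.5)]
```

```bash
python3 -m pendant '0.002 -0.004 0.03 0;0 0 0.04 0;0 0 0.04 0;0 0 0.03 0;0 0 0.02 0;0 0 0.008 0;0 0 0 0;0 0 0 0' && python3 -m pendant '0 0 0.002 0;0 0 0.001 0;0 0 0.001 0;0 0 0 0;0 0 0 0'
```

```text
time_s: 9.05
eef_pos: [516.0, -136.4, 32.1]
ee_rot: [0.0, 1.0, -0.025, 0.001]
force: [0.6, -0.1, -0.2]
grip_width: 0.416
grip_force: 40.2
time_s: 9.68
eef_pos: [515.5, -136.2, 27.2]
ee_rot: [0.0, 1.0, -0.025, 0.0]
force: [0.2, -1.0, -1.5]
grip_width: 0.412
grip_force: 40.2
```

```bash
python3 -m pendant '0 0 0.001 0;0 0 0 0;0 0 0 0' && python3 -m pendant '0 0 0.0005 0;0 0 0 0;0 0 0 0'
```

```text
time_s: 10.05
eef_pos: [515.5, -136.2, 26.2]
ee_rot: [-0.0, 1.0, -0.025, 0.0]
force: [0.2, -0.4, -1.1]
grip_width: 0.413
grip_force: 40.2
time_s: 10.42
eef_pos: [515.6, -136.2, 25.8]
ee_rot: [0.0, 1.0, -0.025, 0.0]
force: [-0.3, -0.5, 0.2]
grip_width: 0.416
grip_force: 40.4
```

```bash
python3 -m pendant '0 0 0.001 0;0 0 0 0;0 0 0 0' && python3 -m pendant '0 0 0.001 0;0 0 0 0;0 0 0 0'
```

```text
time_s: 10.8
eef_pos: [515.9, -136.4, 25.7]
ee_rot: [0.0, 1.0, -0.025, 0.001]
force: [-2.3, 1.4, 8.3]
grip_width: 0.414
grip_force: 41.2
time_s: 11.18
eef_pos: [516.3, -136.4, 25.6]
ee_rot: [0.0, 1.0, -0.025, 0.001]
force: [-5.0, 1.7, 18.9]
grip_width: 0.411
grip_force: 42.0
```

Floor contact. I release to a partial opening, then lift.

```bash
python3 -m pendant '0 0 -0.0015 0;0 0 0 0' && python3 -m pendant '0 0 0 0;0 0 0 0;0 0 0 0;0 0 0 0' 0.72 && python3 -m pendant '0 0 -0.01 0;0 0 -0.03 0;0 0 -0.04 0;0 0 -0.05 0;0 0 -0.045 0;0 0 0 0;0 0 0 0'
python3 - <<'E'
from h import *;import cv2
s,M=st();d=viewer.capture('wrist');cv2.imwrite('pics/w3.png',d['color'][:,:,::-1])
E
```

```text
time_s: 11.42
eef_pos: [515.9, -136.3, 25.7]
ee_rot: [0.0, 1.0, -0.025, 0.0]
force: [-0.3, 1.7, 6.8]
grip_width: 0.418
grip_force: 40.8
time_s: 11.92
eef_pos: [515.4, -136.2, 25.1]
ee_rot: [-0.0, 1.0, -0.025, -0.0]
force: [-0.9, 0.4, 0.0]
grip_width: 0.722
grip_force: 0.0
time_s: 12.8
eef_pos: [515.1, -136.1, 199.8]
ee_rot: [-0.0, 1.0, -0.025, -0.0]
force: [0.3, -0.2, 0.8]
grip_width: 0.721
grip_force: 0.0
12.8 [ 515.1 -136.1  199.8] ang -0.05 tilt -1.0 F [ 0.3 -0.2  0.8] grip 0.721 0.0 j6 1.1427766032457645
```

View pics/w3.png

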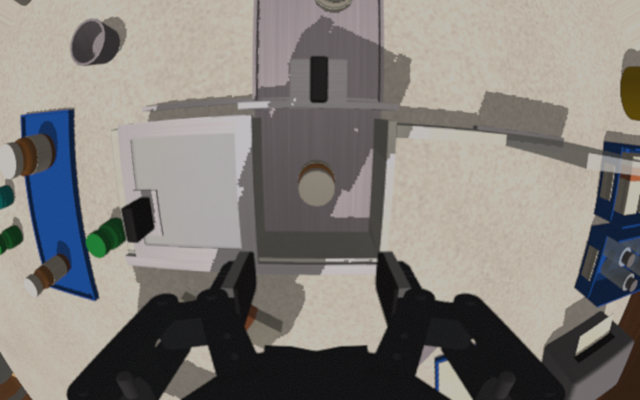

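The bottle stands upright in the chamber at (317,186), and the outer fin is at about (138,218).

```bash
python3 -m pendant '-0.005 -0.0455 0 0;-0.005 -0.0455 0 0;-0.005 -0.0455 0 0;-0.005 -0.0455 0 0;0 0 0 0;0 0 0 0' 1
python3 - <<'E'
from h import *;import cv2
s,M=st();d=viewer.capture('wrist');cv2.imwrite('pics/w4.png',d['color'][:,:,::-1])
for q in ['outer_handle']:print(q,[(np.round(r['at']),round(r['p'],2)) for r in models.boxes_of('wrist',q)][:3])
E
```

```text
time_s: 13.6
eef_pos: [504.4, 46.2, 199.4]
ee_rot: [0.0, 1.0, -0.025, -0.001]
force: [-0.3, -0.6, -0.7]
grip_width: 0.999
grip_force: 0.0
13.6 [504.4  46.2 199.4] ang -0.05 tilt -1.0 F [-0.3 -0.6 -0.7] grip 0.999 0.0 j6 1.4808153902056582
outer_handle [(array([530.,   1.,  87.]), 0.86)]
```

View pics/w4.png

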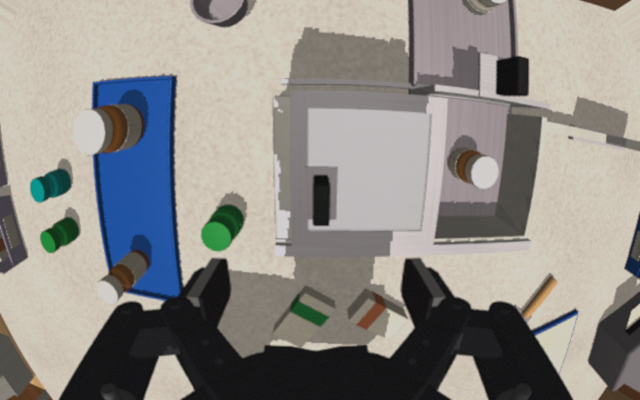

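The fin at (321,200) is centred between the fingers (midpoint column about 317). I go down and pinch it.

```bash
python3 -m pendant '0 0 0.03 0;0 0 0.03 0;0 0 0.025 0;0 0 0.015 0;0 0 0 0;0 0 0 0' && python3 -m pendant '0 0 0 0;0 0 0 0;0 0 0 0;0 0 0 0;0 0 0 0;0 0 0 0;0 0 0 0;0 0 0 0' 0 25
```

```text
time_s: 14.45
eef_pos: [505.3, 46.3, 101.1]
ee_rot: [0.0, 1.0, -0.025, 0.001]
force: [0.0, -0.4, -0.2]
grip_width: 1.002
grip_force: 0.0
time_s: 15.45
eef_pos: [504.8, 46.5, 100.4]
ee_rot: [0.0, 1.0, -0.025, 0.0]
force: [-1.1, -1.5, 5.2]
grip_width: 0.147
grip_force: 26.2
```

Gripped the fin (12.5 mm). I drag it shut.

```bash
python3 -m pendant '0 0.01 0 0;0 0.015 0 0;0 0.02 0 0;0 0.02 0 0;0 0.02 0 0;0 0.02 0 0;0 0.015 0 0;0 0.01 0 0;0 0 0 0;0 0 0 0' && python3 -m pendant '0 0.003 0 0;0 0.002 0 0;0 0 0 0;0 0 0 0'
```

```text
time_s: 16.7
eef_pos: [497.2, -83.4, 100.4]
ee_rot: [-0.0, 1.0, -0.025, -0.001]
force: [-8.1, -0.9, 9.0]
grip_width: 0.151
grip_force: 26.6
time_s: 17.2
eef_pos: [497.0, -88.0, 100.4]
ee_rot: [-0.0, 1.0, -0.025, -0.001]
force: [-7.7, 0.6, 9.3]
grip_width: 0.146
grip_force: 26.7
```

```bash
python3 -m pendant '0 0.002 0 0;0 0.001 0 0;0 0 0 0;0 0 0 0' && python3 -m pendant '0 0.002 0 0;0 0.001 0 0;0 0 0 0;0 0 0 0'
```

```text
time_s: 17.7
eef_pos: [496.8, -90.8, 100.4]
ee_rot: [-0.0, 1.0, -0.025, -0.001]
force: [-7.1, 0.8, 10.0]
grip_width: 0.15
grip_force: 26.7
time_s: 18.2
eef_pos: [496.7, -91.4, 100.4]
ee_rot: [-0.003, 1.0, -0.025, -0.001]
force: [-5.2, 14.5, 12.5]
grip_width: 0.147
grip_force: 27.0
```

The door hit the stop. I release it, lift, and move over the inner fin.

```bash
python3 -m pendant '0 -0.002 0 0;0 0 0 0;0 0 0 0;0 0 0 0;0 0 0 0;0 0 0 0' 1 && python3 -m pendant '0 0 -0.02 0;0 0 -0.04 0;0 0 -0.04 0;0.03 0.011 0 0;0.03 0.011 0 0;0.03 0.011 0 0;0.03 0.011 0 0;0 0 0 0;0 0 0 0'
python3 - <<'E'
from h import *;import cv2
s,M=st();d=viewer.capture('wrist');cv2.imwrite('pics/w5.png',d['color'][:,:,::-1])
t=viewer.capture('top');cv2.imwrite('pics/t5.png',t['color'][:,:,::-1])
E
```

```text
time_s: 18.95
eef_pos: [497.7, -92.3, 100.2]
ee_rot: [0.0, 1.0, -0.025, 0.0]
force: [-0.6, -0.2, -0.8]
grip_width: 1.0
grip_force: 0.0
time_s: 20.08
eef_pos: [614.9, -141.9, 200.0]
ee_rot: [-0.0, 1.0, -0.025, -0.0]
force: [-0.7, 0.4, -0.2]
grip_width: 1.001
grip_force: 0.0
20.075 [ 614.9 -141.9  200. ] ang -0.05 tilt -1.0 F [-0.7  0.4 -0.2] grip 1.001 0.0 j6 1.208668907299029
```

View pics/w5.png

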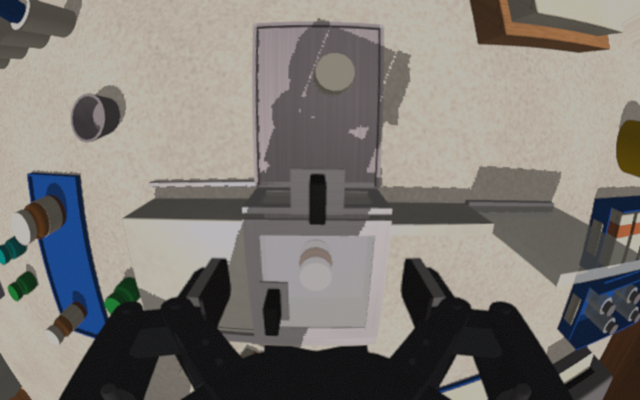

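The outer door is shut over the bottle, which shows through the window at (316,268), and the inner fin at (317,198) is centred between the fingers.

```bash
python3 -m pendant '0 0 0.03 0;0 0 0.03 0;0 0 0.025 0;0 0 0.014 0;0 0 0 0;0 0 0 0' && python3 -m pendant '0 0 0 0;0 0 0 0;0 0 0 0;0 0 0 0;0 0 0 0;0 0 0 0;0 0 0 0;0 0 0 0' 0 25
```

```text
time_s: 20.92
eef_pos: [615.8, -142.4, 102.5]
ee_rot: [0.0, 1.0, -0.025, 0.001]
force: [0.5, 0.6, 0.5]
grip_width: 1.0
grip_force: 0.0
time_s: 21.92
eef_pos: [615.4, -142.3, 101.4]
ee_rot: [0.0, 1.0, -0.025, 0.0]
force: [-0.8, -0.4, 3.3]
grip_width: 0.144
grip_force: 25.0
```

```bash
python3 -m pendant '0 -0.01 0 0;0 -0.015 0 0;0 -0.02 0 0;0 -0.02 0 0;0 -0.02 0 0;0 -0.02 0 0;0 -0.012 0 0;0 -0.005 0 0;0 0 0 0;0 0 0 0' && python3 -m pendant '0 -0.003 0 0;0 -0.003 0 0;0 0 0 0;0 0 0 0'
```

```text
time_s: 23.18
eef_pos: [622.5, -18.4, 101.4]
ee_rot: [-0.001, 1.0, -0.025, 0.002]
force: [7.0, 1.8, 0.5]
grip_width: 0.145
grip_force: 24.8
time_s: 23.68
eef_pos: [622.8, -13.5, 101.4]
ee_rot: [0.0, 1.0, -0.025, 0.002]
force: [6.7, -3.6, 0.9]
grip_width: 0.151
grip_force: 24.8
```

```bash
python3 -m pendant '0 -0.002 0 0;0 0 0 0;0 0 0 0' && python3 -m pendant '0 0.002 0 0;0 0 0 0;0 0 0 0;0 0 0 0;0 0 0 0;0 0 0 0' 1 && python3 -m pendant '0 0 -0.02 0;0 0 -0.04 0;0 0 -0.04 0;0 0 -0.02 0;0 0 0 0;0 0 0 0;0 0 0 0;0 0 0 0'
python3 - <<'E'
from h import *;import cv2
s,M=st();d=viewer.capture('wrist');cv2.imwrite('pics/w6.png',d['color'][:,:,::-1])
E
```

```text
time_s: 24.05
eef_pos: [622.9, -13.4, 101.4]
ee_rot: [0.002, 1.0, -0.025, 0.001]
force: [6.0, -11.1, -0.9]
grip_width: 0.147
grip_force: 24.9
time_s: 24.8
eef_pos: [621.8, -14.4, 101.2]
ee_rot: [-0.0, 1.0, -0.025, -0.0]
force: [0.5, -0.8, -1.1]
grip_width: 0.996
grip_force: 0.0
time_s: 25.8
eef_pos: [621.6, -14.3, 220.5]
ee_rot: [-0.0, 1.0, -0.025, -0.001]
force: [1.2, 1.1, 0.2]
grip_width: 1.002
grip_force: 0.0
25.8 [621.6 -14.3 220.5] ang -0.05 tilt -1.0 F [1.2 1.1 0.2] grip 1.002 0.0 j6 1.4097123044342894
```

View pics/w6.png

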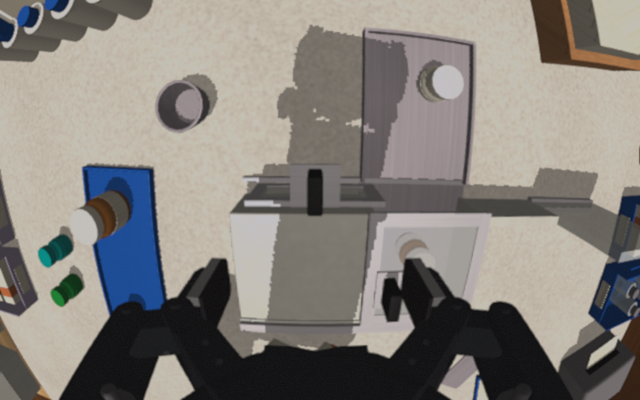

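The inner door is open with its fin at (315,192), the outer door is shut, and the bottle is still upright under the window at (415,250). I hand the job in.

```bash
python3 -c "
from rig import ctrl
print(ctrl.finish_job())"
```

```text
the job is handed in; nothing more can be done
None
```

The smallest amber bottle stands upright in the chamber, with the outer door slid shut to its stop and then the inner door slid open to its stop; I handed the job in at about 26 s, and the interface returned no verdict.

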